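# Clear the doorway and latch the cabinet door

## Task

A torch was left lying half out of the small grey control cabinet, so its door cannot shut. Take the torch out and lay it in the dark steel tool tray, without dropping it, then push the door fully shut until its spring catch holds it, firmly but without slamming it or forcing the cabinet. Leave the capacitor, the bottle and the tape roll where they stand.

Things in the scene. Friction and masses are not known exactly. Their poses are not given: they have to be found in the camera images.
- cabinet: Grey sheet-metal control cabinet, 150 deep x 230 wide x 200 high (mm), fixed to the bench on a recessed dark plinth. Origin: centre of its underside on the bench. z up, x from its open front (x = -75) to its back, y to the left as seen from the front. Inner floor at z = 50, ending at the front edge. Relays sit high on the back wall.
- hood_edge (a point): Middle of the front lower edge of the cabinet's drip hood, a fixed plate 4 mm thick and 250 wide; axes as the cabinet. At (-105, 0, 197) in its frame: 18 beyond the outside of the shut door, 30 beyond the front edge. A tool pointing straight down cannot pass it to the shut door or the torch: lean it back 25 to 45 degrees and reach in from the front.
- door_hinge (a point): Point on the door's upright hinge axis, at the door's lower edge, (-81, -110, 52) in the cabinet's frame (front right corner); axes as the cabinet. The door is a flat plate without handle, 12 mm thick (axis in mid-thickness), from 2 to 212 from the axis, 140 high (z = 52 to 192).
- cabinet_door (a joint): Door angle (rad): 0 = fully shut on its stop; grows as it opens towards the robot; starts at 1.45 to 1.9. It stays where it is left (friction under 1 N). From 0.065 rad a spring-roller catch and a rubber buffer push back: about 14 N at door_pad (no more than 20) take it over the catch's crest at 0.025 rad; it then snaps to 0 and is held. Let go before the crest, it springs out again.
- door_pad (a point): Point on the outside face of the door, 150 mm from the hinge axis and half-way up the door (z = 122); moves with the door. x points square into the face (into the cabinet when shut), y from hinge to free edge, z up.
- torch_mid (a point): Centre of a black pocket torch, 108 mm long, 25 high, grip 20 to 25 wide, 80 to 155 g, lying level. Its y axis is its long axis, z up. At first it lies on the cabinet's inner floor, roughly square to the front, its +y end sticking 40 to 48 out over the front edge.
- tool_tray: Open dark steel tray fixed on the bench, 180 (x) x 120 (y) mm outside, walls 4 thick and 28 high, floor 4 thick. Origin: centre of its underside on the bench, z up.
- capacitor: Dark blue capacitor can standing upright, 35 mm diameter, 58 high; origin: centre of its underside. Bystander.
- solvent_bottle: Blue bottle standing upright, 60 mm diameter, 121 high; origin: centre of its underside. Bystander.
- tape_roll: Black roll of tape lying flat, 68 mm diameter, 19 high; origin: centre of its underside. Bystander.

How it is judged (in metres and radians):
On the way, in this order (a step that is already met when the one before it is completed fails the run):
1. the torch lies in the tool tray, let go (x of torch_mid in the frame of tool_tray between -0.06 and 0.06 m and y of torch_mid in the frame of tool_tray between -0.055 and 0.055 m and z of torch_mid in the frame of tool_tray below 0.028 m and contact force between the fingers and torch below 0.1 N), for 0.2 s.
2. the door is fully shut, past its catch (value of joint cabinet_door below 0.013 rad), for 0.2 s.
At the end, for the whole second after the job is handed in: The door reads under 0.013 rad (fully shut, held by its catch), and the torch lies at rest in the tray: its centre within 60 mm (along) and 55 mm (across) of the tray's centre and less than 28 mm above the bench (value of joint cabinet_door below 0.013 rad and x of torch_mid in the frame of tool_tray between -0.06 and 0.06 m and y of torch_mid in the frame of tool_tray between -0.055 and 0.055 m and z of torch_mid in the frame of tool_tray below 0.028 m and linear speed of torch below 0.02 m/s); the robot touches nothing.
It fails at once if the robot forces the cabinet or its door with more than 60 N (contact force between any of the fingers, the arm and cabinet above 60 N).
It fails at once if the door is slammed (over 2.5 rad/s as it comes up to the catch, between 0.3 and 0.1 rad) (velocity of joint cabinet_door below -2.5 rad/s and value of joint cabinet_door between 0.1 and 0.3 rad).
It fails at once if the torch is dropped or thrown (faster than 0.9 m/s while no finger touches it) (linear speed of torch above 0.9 m/s and contact force between the fingers and torch below 0.05 N).
It fails at once if the capacitor, the bottle or the tape roll is moved by more than 30 mm (distance of any of capacitor, solvent_bottle, tape_roll from where it was at the start of the episode above 0.03 m).
It also fails if it takes over 72 s, if anything falls off the work surface, if the arm or the gripper's body presses on something with over 40 N, if the wrist force passes 120 N, or if a joint passes its speed limit or range.

## Robot

A 6-joint arm with a two-finger parallel gripper is mounted at the origin on a cart in front of the work surface, level with it; the furniture and walls round the work are solid. World frame = base frame: x ahead of the robot, y to its left, z up, the work surface at z = 0. Lengths are in mm, angles in rad, forces in N, time in s.
With the tool pointing down it reaches from about 325 to 875 mm from the base axis. Payload 4.4 kg.
Tool frame: the origin (TCP) lies between the finger pads; the fingertips stand 14 mm ahead of it and the grasp point (between the pads) lies 5 mm behind it; z points along the fingers, y is the line along which they close (so a half turn about z gives the same grasp; the last joint's range is limited). The gripper opens to 85 mm and grips with 20 to 120 N. Pads are 22 mm wide; open, the fingers measure 114 mm over their backs; the gripper's body (76 mm by 85 mm) begins 54 mm behind the grasp point. The pads swing forward as they close: fully open they stand 13 mm farther back than shut.
Start: joints at [-1.31, 0.207, 1.542, -0, 1.393, -0.15], TCP at [230.137, -526.938, 245.282] pointing down, gripper open.
Joint ranges: [-2.73, 2.73], [-0.86, 2.22], [0.23, 2.46], [-1.11, 4.25], [0.08, 2.63], [-2.82, 2.82]. Speed limits (rad/s): [2.79, 2.79, 3.14, 3.14, 3.14, 3.14].

## Interface

Orientations are given as a 3x3 rotation matrix whose columns are the frame's x, y, z axes.
In Python, from plant import ctrl, sensors, optics gives the robot as it stands. Calls block until the motion is done:
- ctrl.move_ptp(position, orientation): joint-space move of the TCP to a pose.
- ctrl.move_l(position, rot=None, vel=150, threshold=None): straight line of the TCP; rot=None keeps the orientation; vel is the mean speed in mm/s. With threshold (N) it stops when the force on the tool has changed by that much, and returns True; else False.
- ctrl.set_joints(angles): joint-space move.
- ctrl.gripper_to(opening, force=None): finger opening in mm; force is the grip in N (None keeps the last); returns when the fingers have stopped.
- ctrl.hold(seconds).
- ctrl.solve_ik(position, orientation): joint angles nearest the present ones, or None.
- sensors.read_state(): the state.
- optics.grab_frame(name): name is "scene" or "top" or "wrist"; returns (picture, depth): 420x560x3 uint8, red, green, blue; 420x560 float32, mm along the optical axis (not along the pixel's ray), 0 where there is no reading.
- optics.camera_params(name): a dict with "mtx" (3x3 intrinsics, pixels), "R" (3x3) and "t" (3): a world point X has camera coordinates R X + t; the wrist camera has in their place "T_tool_cam" (4x4, takes a point from camera to tool coordinates, whose origin is the TCP and whose axes are the flange's). Camera axes: x right, y down, z forward; pixel columns grow to the right and rows downward; lengths in mm; the calibration is good to about 2 mm. A picture is of the moment at which its call begins: read the wrist's pose just before it. camera_params takes no time and is no camera call.
A pose or a line that the arm cannot do raises ctrl.MotionError and nothing moves.
- ctrl.finish_job(): hands the job in; it is judged then, once.
The state is a dict: "t": time; "q": joint angles; "qvel": joint speeds; "tau": joint torques, N m; "eef_pos": TCP position; "eef_rot": TCP orientation; "force": force on the tool from outside, world axes, zero at the start; "wrist_torque": the same for the moment, N m; "grip_width": finger opening in mm; "grasp_force": force on a finger pad.
Only numpy, scipy, OpenCV 4.12 (cv2) and the standard library are available. Lean on these libraries where they do the work, as an engineer would, in place of code of your own. Each camera call takes 0.05 s, during which the arm holds its last target. There are 200 camera calls.

## Working session

There is one attempt and no reset: what is moved stays moved. The work goes in short steps, each a Python script; the robot and the scene stay as the last script left them, time stands still between calls to the robot, and variables do not carry over. Pictures are saved under pics/ and viewed, at most 10 in all, crops included, and the job is handed in when it is done.

```bash
ls; mkdir -p pics
cat > h.py <<'E'
import numpy as np, cv2
from plant import ctrl, sensors, optics
def grab(n, name):
    s=sensors.read_state(); im,d=optics.grab_frame(n)
    cv2.imwrite(f'pics/{name}.png', im[:,:,::-1]); np.savez(f'pics/{name}.npz', d=d, p=np.array(s['eef_pos']), R=np.array(s['eef_rot']))
    return im,d
def cloud(n, name):
    z=np.load(f'pics/{name}.npz'); d=z['d'].astype(float); c=optics.camera_params(n); K=np.array(c['mtx'])
    v,u=np.mgrid[:d.shape[0],:d.shape[1]]
    P=np.stack([(u-K[0,2])/K[0,0]*d,(v-K[1,2])/K[1,1]*d,d],-1)
    if 'R' in c: W=(P-np.array(c['t']))@np.array(c['R'])
    else:
        T=np.array(c['T_tool_cam']); W=(P@T[:3,:3].T+T[:3,3])@z['R'].T+z['p']
    W[d==0]=np.nan
    return W
E
python3 - <<'E'
from h import *
grab('scene','s0'); grab('top','t0')
s=sensors.read_state(); print(s['t'],s['eef_rot'],s['force'])
for n in('scene','top'):
    c=optics.camera_params(n); print(n,-np.array(c['R']).T@np.array(c['t']),np.array(c['R'])[2])
a=cv2.imread('pics/s0.png');b=cv2.imread('pics/t0.png')
E
```

```text
pics
0.1 [[ 9.16397873e-01  4.00268256e-01 -5.10628026e-04]
 [ 4.00268444e-01 -9.16395753e-01  1.99892245e-03]
 [ 3.32167849e-04 -2.03619657e-03 -9.99997872e-01]] [ 0.34692818 -0.21751564 -0.22598083]
scene [-74.81857485 405.06143239 652.31481481] [ 0.71788262 -0.33515224 -0.61017827]
top [ -52.81641144 -151.98794395 1372.25394796] [ 0.42088256  0.18771843 -0.88747939]
```

View pics/s0.png

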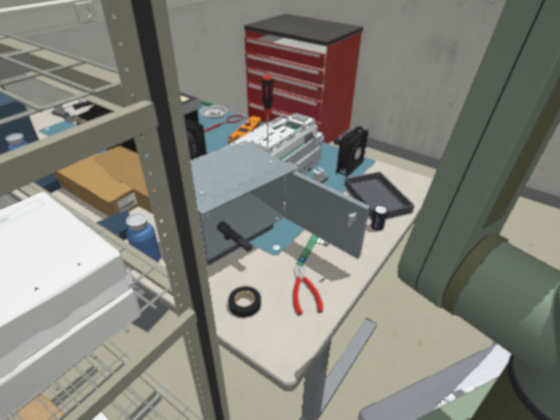

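View pics/t0.png

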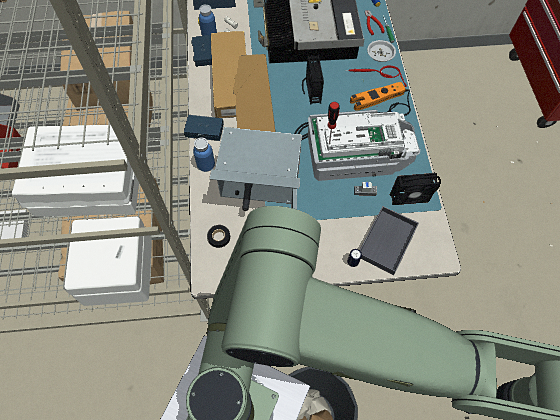

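The scene picture shows the open cabinet (hood about (245,170), torch (235,235)), the door running from (287,180) to (365,250), the tray at (380,195) and the capacitor at (378,217). In the top picture the cabinet is at (255,165), torch tip (247,205), tray (388,240), capacitor (354,257), tape (219,236) and bottle (203,155).

Run:
```python
from h import *
a=cv2.imread('pics/s0.png')[130:330,180:430];b=cv2.imread('pics/t0.png')[110:290,180:430]
cv2.imwrite('pics/c1.png',cv2.resize(a,None,fx=3,fy=3,interpolation=2)[:600,:750]); cv2.imwrite('pics/c2.png',cv2.resize(b,None,fx=3,fy=3,interpolation=2))
W=cloud('scene','s0');T=cloud('top','t0')
def pr(W,l):
    for u,v in l: print((u,v),np.round(W[v,u],0))
print('scene');pr(W,[(235,235),(225,229),(245,242),(340,220),(310,200),(300,230),(350,240),(245,165),(380,195),(378,210),(240,291),(137,220)])
print('top');pr(T,[(247,205),(247,196),(255,165),(388,240),(380,215),(354,252),(219,228),(203,142),(230,140),(290,140),(225,172),(285,180)])
```

```text
scene
(235, 235) [560. 228.  70.]
(225, 229) [586. 243.  72.]
(245, 242) [530. 215.  69.]
(340, 220) [452.  28. 130.]
(310, 200) [526.  62. 142.]
(300, 230) [589.  49.   0.]
(350, 240) [423.  16.  93.]
(245, 165) [635. 171. 197.]
(380, 195) [ 634. -229.    1.]
(378, 210) [ 522. -133.   56.]
(240, 291) [448. 259.  17.]
(137, 220) [637. 419. 118.]
top
(247, 205) [531. 212.  68.]
(247, 196) [562. 227.  61.]
(255, 165) [595. 211. 200.]
(388, 240) [ 632. -211.    1.]
(380, 215) [ 700. -161.    6.]
(354, 252) [ 526. -132.   62.]
(219, 228) [448. 269.  16.]
(203, 142) [650. 419. 114.]
(230, 140) [636. 309. 209.]
(290, 140) [714. 156. 199.]
(225, 172) [540. 277. 199.]
(285, 180) [585. 114. 201.]
```

View pics/c1.png

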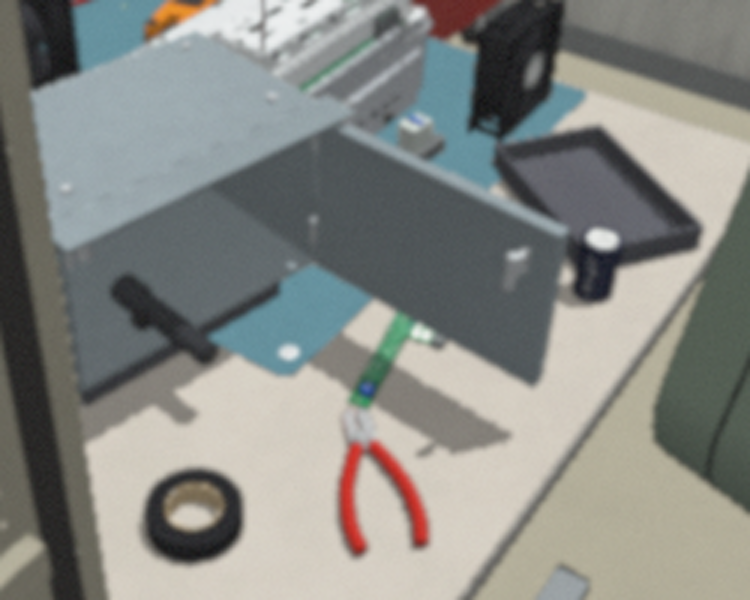

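View pics/c2.png

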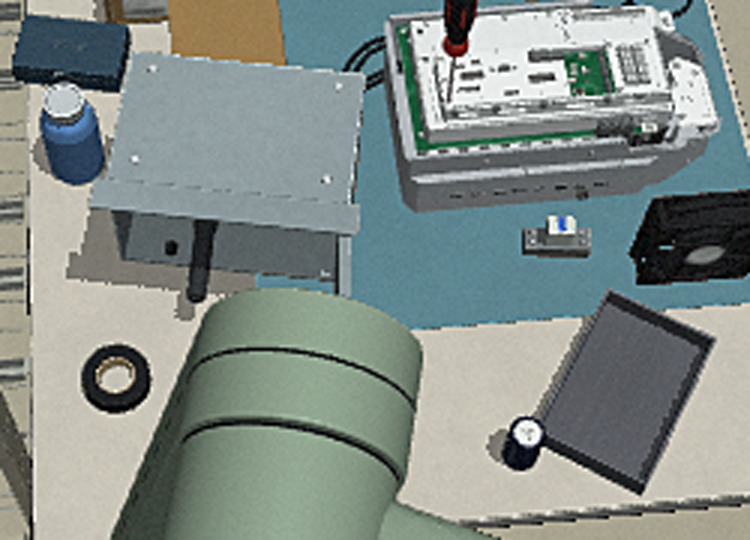

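```bash
cat > m.py <<'E'
from h import *
W=cloud('scene','s0').reshape(-1,3);T=cloud('top','t0').reshape(-1,3)
def sel(P,x,y,z): 
    m=(P[:,0]>x[0])&(P[:,0]<x[1])&(P[:,1]>y[0])&(P[:,1]<y[1])&(P[:,2]>z[0])&(P[:,2]<z[1]); return P[m]
def rect(p): return cv2.minAreaRect(p[:,:2].astype(np.float32))
def line(p): 
    c=np.median(p,0); q=p-p.mean(0); u,s,vt=np.linalg.svd(q,full_matrices=False); return p.mean(0),vt,s/np.sqrt(len(p))
for n,P in(('scene',W),('top',T)):
    print(n)
    h=sel(P,(480,800),(50,360),(195,212)); print('hood',len(h),rect(h),np.median(h[:,2]))
    r=sel(P,(500,760),(-330,-80),(18,34)); r=r[np.hypot(r[:,0]-526,r[:,1]+133)>27]; print('tray rim',len(r),rect(r) if len(r)>5 else '')
    r=sel(P,(500,760),(-330,-80),(-1,34));
    t=sel(P,(500,640),(180,270),(66,80)); 
    if len(t)>5: print('torch',len(t),line(t),rect(t))
    d=sel(P,(380,570),(-20,100),(65,180)); print('door',len(d)); 
    if len(d)>20: print(line(d),rect(d))
    for nm,c,z in(('cap',(526,-133),(50,66)),('bottle',(645,419),(105,128)),('tape',(448,265),(12,24))):
        k=sel(P,(c[0]-50,c[0]+50),(c[1]-50,c[1]+50),z); print(nm,len(k),rect(k) if len(k)>3 else '')
E
python3 m.py
```

```text
scene
hood 4269 ((641.5935668945312, 179.37977600097656), (195.3157958984375, 324.8350524902344), 18.015851974487305) 198.2228727866496
tray rim 460 ((647.227294921875, -172.51275634765625), (202.9583740234375, 220.95208740234375), 84.60870361328125)
torch 263 (array([564.58982883, 229.69835753,  69.73524861]), array([[-0.93801939, -0.34604033, -0.01938319],
       [ 0.34656508, -0.93593838, -0.06254597],
       [-0.00350195,  0.06538687, -0.99785384]]), array([31.4023372 ,  5.89614323,  2.07621037])) ((560.7792358398438, 238.48036193847656), (108.715087890625, 40.738731384277344), 18.01297378540039)
door 3138
(array([476.95666872,  40.73593515, 125.15750521]), array([[-0.91212836, -0.40957086,  0.01653996],
       [-0.00920992, -0.01986314, -0.99976029],
       [ 0.40980122, -0.91206204,  0.01434562]]), array([55.28132702, 33.58118178,  3.38264648])) ((479.11419677734375, 53.50464630126953), (188.43116760253906, 38.1717414855957), 27.995956420898438)
cap 115 ((521.2191772460938, -140.4746551513672), (32.9759521484375, 36.0775260925293), 46.32556915283203)
bottle 284 ((639.5072631835
[... 438 characters left out ...]
)
torch 148 (array([559.16207114, 227.51499976,  70.65526688]), array([[-0.94077398, -0.3389805 , -0.0060447 ],
       [-0.33894723,  0.94078688, -0.00590085],
       [ 0.00768705, -0.00350253, -0.99996432]]), array([25.87404389,  5.39441788,  2.83976681])) ((558.2156982421875, 226.27206420898438), (88.29508972167969, 21.906015396118164), 22.493621826171875)
door 15
cap 116 ((523.1421508789062, -137.68905639648438), (34.04349899291992, 35.35424041748047), 55.60315704345703)
bottle 155 ((641.4877319335938, 422.10675048828125), (44.25337600708008, 43.36376190185547), 79.69486999511719)
tape 260 ((429.2637634277344, 259.02459716796875), (68.50963592529297, 61.40583801269531), 89.33090209960938)
```

Run:
```python
from h import *
def ray(n,u,v,z):
    c=optics.camera_params(n);K=np.array(c['mtx']);R=np.array(c['R']);C=-R.T@np.array(c['t'])
    d=R.T@np.linalg.inv(K)@[u,v,1]; return C+d*(z-C[2])/d[2]
f=lambda p,o:[(p[0]+.5)/3-.5+o[0],(p[1]+.5)/3-.5+o[1]]
print('hood/top view: BL BR FR FL')
for p,z in (((133,53),200),((366,73),200),((358,232),197),((92,208),197)): print(np.round(ray('top',*f(p,(180,110)),z),1))
print('scene: FR(hood) FL', [np.round(ray('scene',*f(p,(180,130)),197),1) for p in((352,112),(65,247))])
print('tray top'); A=[ray('top',*f(p,(180,110)),28) for p in((611,290),(716,339),(642,495),(538,444))]; print(np.round(A,1))
print('tray scene'); B=[ray('scene',*f(p,(180,130)),28) for p in((497,150),(601,127),(700,231),(612,248))]; print(np.round(B,1))
for Q in (A,B): print(np.round([np.linalg.norm(Q[i]-Q[(i+1)%4]) for i in range(4)],1), np.mean(Q,0))
print('door top edge scene (hinge, free)',[np.round(ray('scene',*f(p,(180,130)),192),1) for p in((340,128),(566,236))])
print('door bottom free',[np.round(ray('scene',*f(p,(180,130)),52),1) for p in((537,384),)])
# hood top cloud by local RANSAC: restrict to blue-grey colour
im=cv2.imread('pics/t0.png'); W=cloud('top','t0')
m=np.zeros(im.shape[:2],np.uint8); poly=np.array([f(p,(180,110)) for p in((133,53),(366,73),(358,232),(92,208))]); cv2.fillPoly(m,[np.round(poly).astype(int)],1)
m=cv2.erode(m,np.ones((5,5))); q=W[m>0]; print('cab top z', np.nanpercentile(q[:,2],[5,50,95]))
```

```text
hood/top view: BL BR FR FL
[673.7 349.5 200. ]
[747.2 133.8 200. ]
[583.1  70.7 197. ]
[503.6 303.8 197. ]
scene: FR(hood) FL [array([581.8,  68.6, 197. ]), array([508.5, 303.8, 197. ])]
tray top
[[ 720.5 -160.5   28. ]
 [ 711.9 -275.2   28. ]
 [ 522.6 -259.9   28. ]
 [ 530.1 -151.2   28. ]]
tray scene
[[ 707.8 -155.1   28. ]
 [ 702.4 -272.8   28. ]
 [ 525.7 -252.5   28. ]
 [ 536.6 -166.2   28. ]]
[115.  189.9 109.  190.7] [ 621.27434424 -211.69513061   28.        ]
[117.8 177.9  87.  171.5] [ 618.12422686 -211.62020285   28.        ]
door top edge scene (hinge, free) [array([572.5,  82.7, 192. ]), array([398.2,   3.9, 192. ])]
door bottom free [array([403.4,   1. ,  52. ])]
cab top z [195.67826708 199.82060583 203.88191735]
```

```bash
cat >> h.py <<'E'
yaw=np.radians(18.84); O=np.array([641,219,0.])
Rz=lambda a:np.array([[np.cos(a),-np.sin(a),0],[np.sin(a),np.cos(a),0],[0,0,1.]])
RC=Rz(yaw)
def cab(x,y,z): return O+RC@np.array([x,y,z],float)
def tool(az,lean,flip=1):
    "tool rotation: approach leans forward along azimuth az; closing axis horizontal, across az"
    a=np.array([np.sin(lean),0,-np.cos(lean)]); y=np.array([0,-flip,0.]); R=np.column_stack([np.cross(y,a),y,a]); return Rz(az)@R
def st():
    s=sensors.read_state(); print('t%.2f'%s['t'],np.round(s['eef_pos'],1),'F',np.round(s['force'],1),'w',round(s['grip_width'],1),'g',round(s['grasp_force'],1),'q',np.round(s['q'],2)); return s
E
python3 - <<'E'
from h import *
R=tool(yaw,np.radians(35))
a=R[:,2]; g=cab(-98,34,69.5); pre=g+5*a-110*a
up=pre+[-40,-20,120]
for f in(1,-1):
    Rf=tool(yaw,np.radians(35),f)
    for p in(up,pre,g+5*a): print(f,np.round(p),ctrl.solve_ik(list(p),Rf))
try:
    ctrl.move_ptp(list(up),R); st(); ctrl.move_l(list(pre),R); st()
    grab('wrist','w1')
except ctrl.MotionError as e: print(e)
E
```

```text
1 [440. 180. 276.] [ 0.13370769 -0.42366999  2.15882633  0.15407127  0.810494    1.3036834 ]
1 [480. 200. 156.] [ 0.17698463 -0.10571174  2.20263071  0.20199034  0.44719174  1.26351648]
1 [540. 220.  65.] [0.2008279  0.2317411  2.10025554 0.34984958 0.21525913 1.12336473]
-1 [440. 180. 276.] [ 0.13370769 -0.42366999  2.15882633  0.15407127  0.810494   -1.83790925]
-1 [480. 200. 156.] [ 0.17698463 -0.10571174  2.20263071  0.20199034  0.44719174 -1.87807617]
-1 [540. 220.  65.] [ 0.2008279   0.2317411   2.10025554  0.34984958  0.21525913 -2.01822793]
t2.71 [440.7 179.6 275.7] F [ 0.3 -0.3 -0.4] w 85.2 g 0.0 q [ 0.13 -0.42  2.16  0.15  0.81  1.3 ]
t3.71 [480.8 200.1 156.3] F [-0.6  0.2  0.7] w 85.8 g 0.0 q [ 0.18 -0.11  2.2   0.2   0.45  1.26]
```

View pics/w1.png

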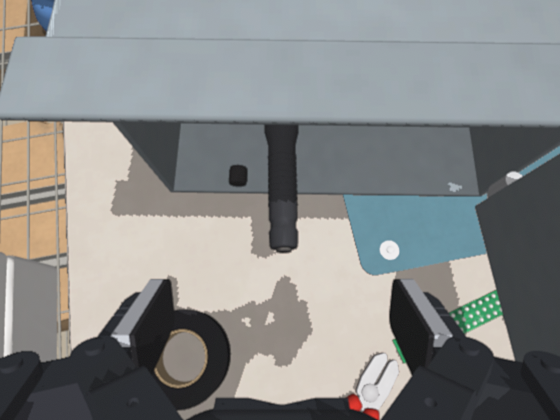

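The wrist view shows the torch upright at columns 268–298, its tip at (284,247), and the floor front edge at row ~191. The gripper is nearly centred on it, and the door is well clear to the right at (510,250).

Run:
```python
from h import *
W=cloud('wrist','w1')
C=(W-O)@RC
for v in (150,170,180,200,210,220,230,238,243,246):
    r=C[v,255:312]; m=(r[:,2]>60)&(r[:,2]<85); 
    if m.any(): u=np.where(m)[0]+255; print(v,u.min(),u.max(),'L',np.round(r[m][0]),'mid',np.round(C[v,(u.min()+u.max())//2]),'R',np.round(r[m][-1]))
print('floor edge',[np.round(C[188,u]) for u in(200,220,340,400)],'hood',[np.round(C[118,u]) for u in(150,280,420)],'knob',np.round(C[172,238]))
print('hood ends',np.round(C[115,15]),'door',[np.round(C[v,u]) for v,u in((230,500),(300,540))])
```

```text
150 268 295 L [-47.  43.  63.] mid [-51.  33.  70.] R [-48.  24.  64.]
170 268 296 L [-63.  43.  64.] mid [-66.  33.  71.] R [-62.  23.  62.]
180 268 296 L [-71.  42.  64.] mid [-74.  33.  72.] R [-71.  23.  65.]
200 268 297 L [-84.  42.  61.] mid [-87.  33.  70.] R [-85.  23.  63.]
210 269 297 L [-92.  42.  65.] mid [-94.  32.  71.] R [-92.  23.  64.]
220 269 297 L [-99.  41.  63.] mid [-101.   32.   70.] R [-99.  23.  63.]
230 270 297 L [-107.   41.   66.] mid [-108.   32.   72.] R [-106.   23.   65.]
238 269 297 L [-111.   41.   63.] mid [-113.   32.   71.] R [-112.   23.   65.]
243 269 297 L [-115.   41.   63.] mid [-116.   32.   71.] R [-115.   23.   65.]
246 270 297 L [-117.   41.   63.] mid [-118.   32.   70.] R [-117.   23.   63.]
floor edge [array([-71.,  92.,  50.]), array([-71.,  78.,  49.]), array([-71., -10.,  48.]), array([-71., -54.,  49.])] hood [array([-103.,   75.,  201.]), array([-103.,   34.,  200.]), array([-103.,  -11.,  200.])] knob [-75.  60.  90.]
hood ends [-102.  119.  200.] door [array([-109., -105.,   75.]), array([-153., -110.,   93.])]
```

Run:
```python
from h import *
R=tool(yaw,np.radians(35)); a=R[:,2]
ctrl.gripper_to(48)
g=cab(-100,32.5,69.5)
print(ctrl.move_l(list(g+5*a-40*a),R,vel=120)); print(ctrl.move_l(list(g+5*a),R,vel=50,threshold=8)); st()
ctrl.gripper_to(5,force=60); s=st()
if s['grip_width']>15:
    p=np.array(s['eef_pos'])
    ctrl.move_l(list(p+[0,0,8]),vel=40); st()
    ctrl.move_l(list(p+[0,0,8]+RC@np.array([-110,0,4.])),vel=100); st()
    grab('wrist','w2')
```

```text
False
False
t5.89 [538.5 218.4  65.4] F [-0.7  0.2 -0.4] w 48.4 g 0.0 q [0.2  0.23 2.11 0.36 0.22 1.11]
t6.25 [538.7 218.5  65.9] F [-1.3 -0.8  3.2] w 19.4 g 59.0 q [0.2  0.23 2.11 0.36 0.22 1.11]
t6.61 [538.8 218.5  74.2] F [-0.6 -0.4 -1.7] w 18.9 g 58.6 q [0.2  0.21 2.1  0.33 0.24 1.14]
t7.86 [435.5 183.   78.4] F [-0.2  0.1 -1.2] w 19.0 g 58.6 q [ 0.15 -0.02  2.35  0.47  0.23  0.96]
```

View pics/w2.png

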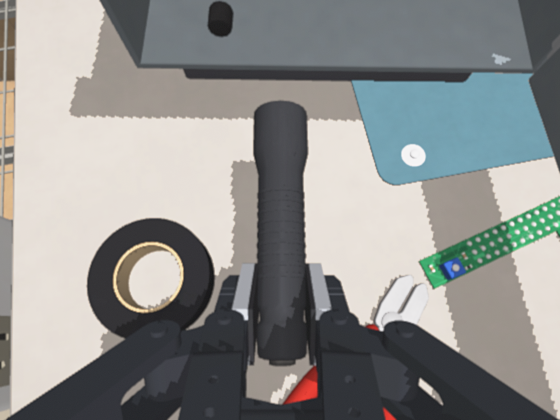

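The torch is held centrally (pads at (245,300)/(318,300), head end at (280,115)) and clear of the cabinet, with the tape roll untouched.

Run:
```python
from h import *
C=(cloud('wrist','w2')-O)@RC
print('torch top ridge',[np.round(C[v,281],1) for v in(120,150,180,220,260,330,350)])
print(np.round(optics.camera_params('wrist')['T_tool_cam'],2)[:3,3])
s=sensors.read_state();p=np.array(s['eef_pos'])
ctrl.move_l([p[0],p[1],310],vel=180); st()
R=tool(-0.06,np.radians(35))
for z in(280,40): print(ctrl.solve_ik([585,-216,z],R))
ctrl.move_ptp([575,-214,280],R); st()
grab('wrist','w3'); grab('scene','s3')
```

```text
torch top ridge [array([-130.5,   31.9,   85.4]), array([-145.2,   31.9,   86.5]), array([-158.1,   31.9,   85.2]), array([-174.9,   31.9,   84.8]), array([-190.8,   31.9,   84.7]), array([-216.4,   31.9,   83.1]), array([-223.3,   31.9,   83.8])]
[  79.09    0.47 -127.34]
t9.35 [434.7 182.9 308.1] F [-0.8 -0.2 -1.1] w 19.1 g 58.5 q [ 0.15 -0.46  2.11  0.13  0.9   1.34]
[-0.65108953 -0.0230709   1.8339447   0.43803972  0.8534638   0.76944085]
[-0.65108953  0.37107937  1.98350536  0.91891976  0.41379085  0.19218592]
t10.90 [ 575.  -212.9  279.9] F [-0.4  0.1 -1.3] w 18.7 g 58.4 q [-0.66 -0.05  1.86  0.44  0.86  0.76]
```

View pics/w3.png

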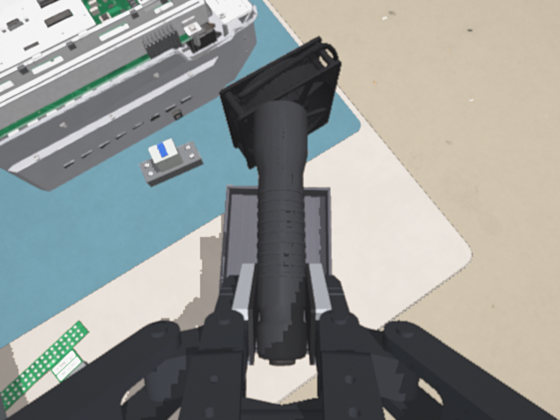

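Over the tray the torch is aligned with it; the tray's far rim corners are at (228,188) and (330,188).

Run:
```python
from h import *
W=cloud('wrist','w3')
z=np.load('pics/w3.npz'); c=optics.camera_params('wrist'); K=np.array(c['mtx']);T=np.array(c['T_tool_cam'])
def ray(u,v,h):
    d=z['R']@T[:3,:3]@np.linalg.inv(K)@[u,v,1]; C=z['R']@T[:3,3]+z['p']; return C+d*(h-C[2])/d[2]
A=ray(228,188,28);B=ray(330,188,28);print(A,B,np.linalg.norm(A-B)); print(np.round([W[230,235],W[230,318],W[215,240]]))
y=(A-B)/np.linalg.norm(A-B); x=np.array([y[1],-y[0],0]); print('yaw',np.arctan2(x[1],x[0]),'centre',(A+B)/2-90*x)
S=cloud('scene','s3').reshape(-1,3)
m=(S[:,0]>520)&(S[:,0]<720)&(S[:,1]>-290)&(S[:,1]<-140)&(S[:,2]>15)&(S[:,2]<35)&(np.hypot(S[:,0]-522,S[:,1]+139)>25)
print(cv2.minAreaRect(S[m][:,:2].astype(np.float32)))
```

```text
[ 718.65288601 -160.53652886   28.        ] [ 711.92413721 -276.71171461   28.        ] 116.36988374753142
[[ 675. -165.    2.]
 [ 670. -262.    2.]
 [ 693. -171.    3.]]
yaw -0.057854349453382144 centre [ 625.43909026 -213.42013448   28.        ]
((624.5913696289062, -211.58154296875), (122.96028900146484, 184.1678009033203), 85.19076538085938)
```

Run:
```python
from h import *
R=tool(-0.06,np.radians(35)); a=R[:,2]
ctrl.move_l([594,-215,70],R,vel=150); st()
print(ctrl.move_l([594,-215,21],R,vel=40,threshold=5)); s=st()
ctrl.gripper_to(48); ctrl.hold(0.2); s=st()
p=np.array(s['eef_pos'])
ctrl.move_l(list(p-90*a),vel=100); ctrl.move_l(list(p-90*a+[0,0,110]),vel=150); st()
grab('wrist','w4'); grab('scene','s4')
S=cloud('scene','s4').reshape(-1,3); W=cloud('wrist','w4').reshape(-1,3)
for P in (S,W):
    q=Rz(0.065)@(P-[624.5,-212.5,0]).T; q=q.T
    m=(abs(q[:,0])<80)&(abs(q[:,1])<50)&(q[:,2]>14)&(q[:,2]<40); print(m.sum(), cv2.minAreaRect(q[m][:,:2].astype(np.float32)) if m.sum()>5 else '',np.median(q[m][:,2]),q[m][:,:2].min(0),q[m][:,:2].max(0))
```

```text
t12.56 [ 594.5 -215.4   70.8] F [ 0.   0.1 -2. ] w 19.0 g 58.5 q [-0.64  0.32  1.96  0.79  0.45  0.34]
False
t13.93 [ 594.3 -215.2   21.4] F [ 0.3  0.3 -1.6] w 19.0 g 58.5 q [-0.64  0.42  1.96  0.98  0.39  0.13]
t14.53 [ 594. -215.   21.] F [ 0.1  0.5 -1.2] w 48.0 g 0.0 q [-0.64  0.42  1.96  0.98  0.39  0.13]
t16.46 [ 541.8 -211.2  203.2] F [0.4 0.  0.1] w 48.0 g 0.0 q [-0.71 -0.02  2.    0.55  0.73  0.59]
212 ((-3.644927978515625, -4.576301574707031), (109.69017791748047, 19.34891128540039), 1.5978578329086304) 22.073207996027424 [-58.59857586 -14.25185614] [51.01443273  6.26764452]
2586 ((0.6564903259277344, -4.711158752441406), (108.28010559082031, 24.242460250854492), 0.30530256032943726) 24.057108201949006 [-53.49468354 -16.54624044] [54.81343618  7.69342804]
```

View pics/w4.png

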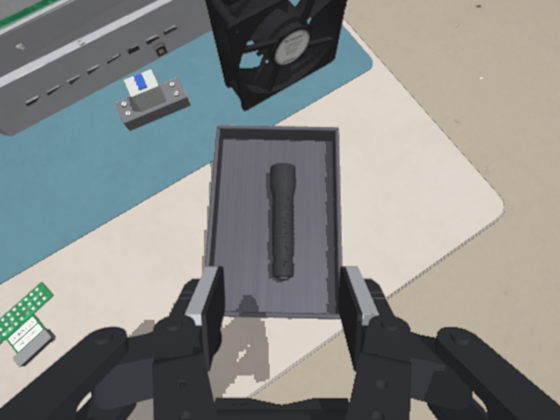

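The torch lies centrally in the tray: (283,220) in the picture, centre about (0,-5) mm in the tray frame and let go. Next I'll swing the door most of the way with a vertical tool.

```bash
cat >> h.py <<'E'
def door(th,r,off,z):
    "point at radius r along the door, off outward from its mid-plane, world"
    d=np.array([-np.sin(th),np.cos(th)]); n=np.array([-np.cos(th),-np.sin(th)])
    q=np.array([-81,-110])+r*d+off*n; return cab(q[0],q[1],z)
E
python3 - <<'E'
from h import *
R=tool(yaw,0,-1)
p=np.array(sensors.read_state()['eef_pos'])
ctrl.move_l([p[0]-30,p[1]+20,300],vel=180); ctrl.gripper_to(0,force=40)
A=door(1.64,175,60,300); B=door(1.64,175,60,162); print(A,ctrl.solve_ik(list(A),R),ctrl.solve_ik(list(B),R))
ctrl.move_ptp(list(A),R); st()
print(ctrl.move_l(list(B),R,vel=120,threshold=8)); st()
for th in np.arange(1.64,0.54,-0.15):
    h=ctrl.move_l(list(door(th,175,22,162)),R,vel=100,threshold=15)
    if h: print('hit',th); break
s=st()
E
```

```text
[461.79736513 -34.40294622 300.        ] [-2.61598808e-01 -7.77361374e-02  1.72975903e+00 -4.44089210e-16
  1.48956976e+00 -2.16121517e+00] [-2.61598808e-01  5.73648606e-02  1.89401974e+00 -4.44089210e-16
  1.19020805e+00 -2.16121517e+00]
t20.24 [461.8 -34.5 300. ] F [-0.7 -0.2 -0.4] w 0.4 g 0.0 q [-0.26 -0.08  1.73  0.    1.49 -2.16]
False
t21.54 [462.5 -34.6 162.8] F [-0.2  0.2  0.7] w -0.3 g 0.0 q [-0.26  0.06  1.89 -0.    1.19 -2.16]
t24.99 [447.3 177.7 161.8] F [ 0.9 -0.2 -0.3] w -0.4 g 0.0 q [ 0.2   0.1   1.85 -0.    1.19 -1.7 ]
```

```bash
cat >> h.py <<'E'
L=np.radians(45)
def push(th,gap): return door(th,160,6+17.6+gap,110), tool(yaw+th,L,-1)
E
python3 - <<'E'
from h import *
p=np.array(sensors.read_state()['eef_pos'])
ctrl.move_l(list(p+RC@np.array([-70,-20,30.])),vel=120); st()
grab('scene','s5'); S=cloud('scene','s5'); C=((S-O)@RC).reshape(-1,3)
m=(C[:,0]>-270)&(C[:,0]<-100)&(C[:,1]>-110)&(C[:,1]<120)&(C[:,2]>70)&(C[:,2]<185)
q=C[m]; print(m.sum()); H=np.array([-81,-110])
ang=np.arctan2(-(q[:,0]+81),q[:,1]+110); print(np.percentile(ang,[10,30,50,70,90]))
for th in(0.58,0.4,0.2,0.0): print(th,ctrl.solve_ik(*map(lambda v:v if v.ndim>1 else list(v),push(th,0))))
print(ctrl.solve_ik(list(push(0.58,40)[0]),push(.58,40)[1]))
cv2.imwrite('pics/c5.png',cv2.resize(cv2.imread('pics/s5.png')[130:330,180:430],None,fx=3,fy=3))
E
```

```text
t25.80 [387.8 136.1 191.9] F [ 1.1 -0.6 -0.1] w 0.0 g 0.0 q [ 0.13 -0.1   1.98  0.    1.26 -1.77]
1407
[0.55994751 0.60568223 0.61604021 0.64245248 0.7215198 ]
0.58 [-0.26593332  0.04582589  2.28930185  1.11273675  0.81445879  2.72781098]
0.4 None
0.2 None
0.0 None
[-0.39014953 -0.00516995  2.34189532  1.0641249   0.89309353  2.67082625]
```

View pics/c5.png

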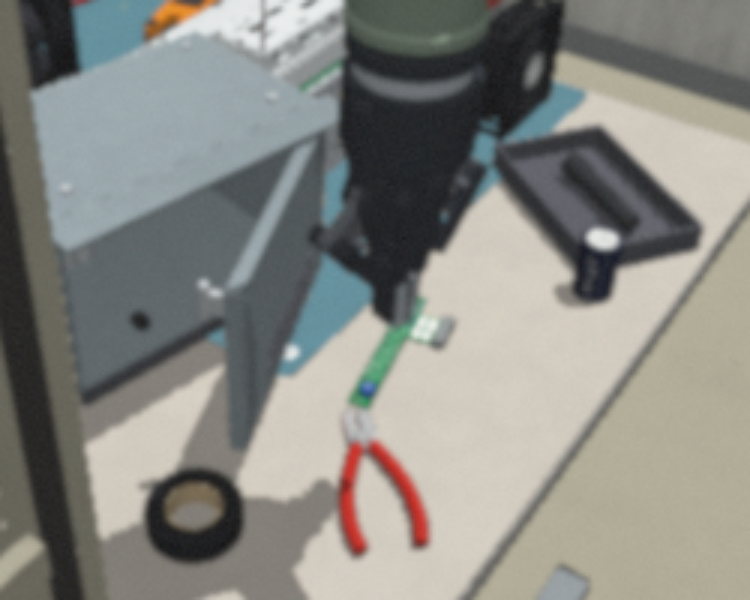

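The crop shows the door at about 0.6 rad (free edge at (240,370)), the torch in the tray and the bystanders unmoved. The 45° poses have no IK solution, so I'll scan for feasible ones.

Run:
```python
from h import *
for lean in(25,30,35,40,45):
  for fl in(1,-1):
    for daz in(-40,-20,0,20,40):
      o=[]
      for th in(0.6,0.3,0.0):
        for z in (105,122,140):
          l=np.radians(lean); f=14*np.sin(l)+11*np.cos(l)
          q=ctrl.solve_ik(list(door(th,155,6+f,z)),tool(yaw+np.radians(daz),l,fl)); o.append('-' if q is None else '%.1f'%q[4])
      print(lean,fl,daz,o)
```

```text
25 1 -40 ['0.7', '0.7', '0.8', '0.7', '0.8', '0.8', '0.7', '0.8', '0.8']
25 1 -20 ['0.6', '0.6', '0.7', '0.6', '0.6', '0.7', '0.6', '0.6', '0.7']
25 1 0 ['0.6', '0.6', '0.6', '0.5', '0.6', '0.6', '0.6', '0.6', '0.6']
25 1 20 ['0.7', '0.7', '0.8', '0.6', '0.7', '0.7', '0.6', '0.7', '0.7']
25 1 40 ['0.8', '0.9', '0.9', '0.8', '0.8', '0.9', '0.8', '0.8', '0.9']
25 -1 -40 ['0.7', '0.7', '0.8', '0.7', '0.8', '0.8', '0.7', '0.8', '0.8']
25 -1 -20 ['0.6', '0.6', '0.7', '0.6', '0.6', '0.7', '0.6', '0.6', '0.7']
25 -1 0 ['0.6', '0.6', '0.6', '0.5', '0.6', '0.6', '0.6', '0.6', '0.6']
25 -1 20 ['0.7', '0.7', '0.8', '0.6', '0.7', '0.7', '0.6', '0.7', '0.7']
25 -1 40 ['-', '-', '-', '-', '-', '-', '-', '0.8', '0.9']
30 1 -40 ['0.6', '0.7', '0.7', '0.7', '0.7', '0.7', '0.7', '0.7', '0.8']
30 1 -20 ['0.4', '0.5', '0.5', '0.5', '0.5', '0.6', '0.5', '0.5', '0.6']
30 1 0 ['0.4', '0.5', '0.5', '0.4', '0.5', '0.5', '0.4', '0.5', '0.5']
30 1 20 ['0.6', '0.7', '0.7', '0.6', '0.6', '0.7', '0.6', '0.6', '0.6']
30 1 40 ['0.8', '0.9', '0.9', '0.8', '0.8', '0.9', '0.8', '0.8', '0.8']
30 -1 -40 ['0.6', '0.7', '
[... 1616 characters left out ...]
, '-']
40 -1 40 ['0.9', '-', '-', '-', '-', '-', '-', '-', '-']
45 1 -40 ['-', '-', '-', '-', '-', '-', '-', '-', '-']
45 1 -20 ['-', '-', '0.3', '-', '-', '-', '-', '-', '-']
45 1 0 ['0.2', '0.2', '0.3', '0.1', '0.1', '0.2', '0.1', '0.1', '0.1']
45 1 20 ['0.6', '0.6', '0.7', '0.5', '0.5', '0.6', '0.5', '0.5', '0.5']
45 1 40 ['0.9', '0.9', '1.0', '0.8', '0.9', '0.9', '0.8', '0.8', '0.8']
45 -1 -40 ['-', '-', '0.6', '-', '-', '0.7', '-', '-', '0.7']
45 -1 -20 ['-', '-', '0.3', '-', '-', '0.3', '-', '-', '0.3']
45 -1 0 ['-', '-', '0.3', '-', '0.1', '0.2', '-', '0.1', '0.1']
45 -1 20 ['-', '-', '-', '-', '-', '-', '-', '-', '-']
45 -1 40 ['0.9', '0.9', '1.0', '0.8', '0.9', '-', '0.8', '-', '-']
```

```bash
cat >> h.py <<'E'
L=np.radians(40); RP=tool(yaw+np.radians(12),L,1)
def push(th,gap): return list(door(th,158,6+14*np.sin(L)+11*np.cos(L)+gap,108))
E
python3 - <<'E'
from h import *
p=np.array(sensors.read_state()['eef_pos'])
ctrl.move_l(list(p+[0,0,60]),vel=150)
A=np.array(push(0.6,45)); 
ctrl.move_ptp(list(A+[0,0,100]),RP); st()
print(ctrl.move_l(list(A),RP,vel=120,threshold=8)); st()
for th in (0.6,0.5,0.4,0.3,0.2,0.12):
    h=ctrl.move_l(push(th,0),RP,vel=60,threshold=12)
    s=st()
    if h: print('hit',th); break
E
```

```text
t28.31 [432.3 128.6 207.9] F [-0.1  0.7 -0.7] w -0.4 g 0.0 q [-0.22 -0.42  2.34  0.67  0.79  0.44]
False
t29.29 [432.7 128.5 108.3] F [-0.2  0.5  0.7] w -0.3 g 0.0 q [-0.22 -0.15  2.42  0.99  0.56  0.03]
t30.19 [459.1 164.6 107.9] F [ 0.1 -0.3 -0.2] w -0.1 g 0.0 q [-0.07 -0.07  2.35  1.    0.45  0.13]
t30.61 [467.5 178.4 108. ] F [-1.   0.4 -0.3] w 0.1 g 0.0 q [-0.02 -0.04  2.32  0.99  0.42  0.17]
t31.02 [477.3 191.5 108.1] F [ 0.8 -0.2 -0.3] w -0.1 g 0.0 q [ 0.02 -0.01  2.29  0.98  0.4   0.21]
t31.44 [488.2 203.2 108.1] F [-0.1 -0.2 -0.3] w -0.2 g 0.0 q [0.05 0.02 2.26 0.97 0.37 0.25]
t31.86 [500.3 213.7 108.2] F [-1.  -0.3 -0.3] w -0.0 g 0.0 q [0.08 0.06 2.23 0.95 0.36 0.29]
t32.23 [510.7 221.2 108.2] F [-0.5  0.  -0.1] w 0.2 g 0.0 q [0.1  0.08 2.2  0.93 0.35 0.32]
```

Run:
```python
from h import *
h=ctrl.move_l(push(0.0,-10),RP,vel=25,threshold=30); print(h); s=st()
C=(np.array(s['eef_pos'])-O)@RC; print('TCP in cab',C,'gap from nominal shut contact',-87-14*np.sin(L)-11*np.cos(L)-C[0])
```

```text
True
t33.13 [528.8 230.9 105.2] F [-1.9 -0.5  0.7] w 0.4 g 0.9 q [0.12 0.13 2.15 0.9  0.34 0.37]
TCP in cab [-102.31748048   47.46974784  105.19727573] gap from nominal shut contact -2.1080349261900864
```

Run:
```python
from h import *
ctrl.hold(0.3); s=st(); p=np.array(s['eef_pos'])
ctrl.move_l(list(p+RC@np.array([-90,0,-5.])),RP,vel=80); st()
grab('wrist','w6')
C=(cloud('wrist','w6')-O)@RC
q=C.reshape(-1,3); m=(q[:,0]>-150)&(q[:,0]<-60)&(abs(q[:,1])<100)&(q[:,2]>65)&(q[:,2]<180); q=q[m]; print(len(q))
k=np.polyfit(q[:,1],q[:,0],1); print('slope',k, 'x at r=2,212',np.polyval(k,[-108,102]),'resid',np.std(q[:,0]-np.polyval(k,q[:,1])))
```

```text
t33.43 [528.8 230.8 105.3] F [-1.1 -0.1  0.3] w 0.2 g 0.7 q [0.12 0.13 2.15 0.9  0.34 0.37]
t34.71 [444.3 201.8 100.7] F [ 0.3 -0.2 -0.2] w -0.0 g 0.0 q [ 0.06 -0.05  2.36  1.02  0.36  0.2 ]
48564
slope [ 1.48001212e-02 -8.63649750e+01] x at r=2,212 [-87.96338809 -84.85536264] resid 0.6533488761802958
```

View pics/w6.png

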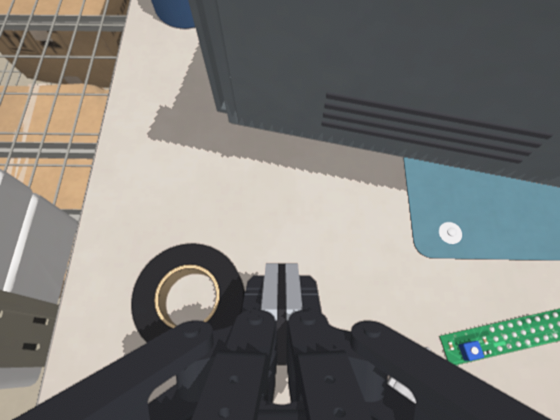

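The wrist view shows the door face filling the upper right, flush with its frame. The fit to the measured face gives -0.015 rad against the estimated cabinet yaw. A door that had sprung out would read at least +0.065, so it is latched, and the gripper touches nothing.

Run:
```python
from h import *
print(ctrl.finish_job()); st()
```

```text
the job is handed in; nothing more can be done
None
the job is handed in; nothing more can be done
```

The torch is lying in the tool tray, the door measured shut and latched, and the job was handed in at about 35 s, but the judge's verdict was not shown to me.

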